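# Press an axle cap home on a wooden toy truck

## Task

The wooden toy truck lying on its side in the jig still lacks one axle cap. Take the flanged steel push-on cap from the parts board, set it flange down on the bare upright axle, and press it straight down until it bites tight against the spring washer, so that the washer stays clamped and there is no play; stop as soon as you feel it come up firm and do not ram it, or you will crush the washer and wheel. Let go and leave everything else on the table where it is.

Things in the scene. Friction and masses are not known exactly. Their poses are not given: they have to be found in the camera images.
- cap_mid (a point): Centre of the steel push-on cap, half-way up. The cap stands flange down on the parts board, 27 mm tall: flange 28 mm across and 4 mm high at the bottom, above it a round crown 22 mm across and 23 mm high with a closed flat top. The blind bore, 11.6 mm across and 23 mm deep, opens downward. This point is 13.5 mm above the foot and 13.5 mm below the top; z is the cap's axis, pointing to its closed top. 30 g.
- axle_tip (a point): Centre of the top end of the toy's bare upright axle (fixed): plain steel rod 9.6 mm across, its last 4 mm tapering to 5 mm; z is up. The cap slides freely over about the first 8 mm; further down its teeth bite, with a roughly even friction between 4 and 13 N that differs from toy to toy, and it stays where it is left. The truck's other axle, 104 mm away, has its cap already.
- wheel: Wooden wheel lying flat on the bare axle (fixed), 56 mm across; origin: centre of its top face, 24 mm below the axle tip. Round the axle on this face sits a spacer topped by a springy steel washer, 29 mm across, which the cap's flange must meet. The washer's top is 4 to 12 mm above this origin, not measured: feel for it. It yields 1.5 mm at 4 N per mm, then is solid (the firm feel); over 20 N crushes it.
- bush: Bystander on the parts board: plain open steel tube, 25 mm across, 22 mm high; origin at the centre of its underside.
- bead: Bystander on the parts board: dark wooden bead, 29 mm across, 24 mm high; origin at the centre of its underside.
- spare_wheel: Bystander: spare wooden wheel lying flat, 56 mm across, 14 mm high; origin at the centre of its underside.
- mug: Bystander: white mug, 76 mm across, 90 mm high; origin at the centre of its underside.
- dish: Bystander: small white dish, 90 mm across, 30 mm high; origin at the centre of its underside.
- mallet: Bystander: wooden mallet lying flat, 220 mm long; origin below its middle.
- brush: Bystander: brush lying flat, 180 mm long; origin below its middle.
- jar: Bystander: closed glass jar, 66 mm across, 85 mm high; origin at the centre of its underside.

How it is judged:
On the way, in this order (a step that is already met when the one before it is completed fails the run):
1. the cap sits on the axle's end, flange down and about upright, with the axle inside its bore, not yet against the washer (horizontal distance between cap_mid and axle_tip below 0.004 m and angle between cap_mid's own z axis and vertical below 0.25 rad and z of cap_mid in the frame of axle_tip between 0.003 and 0.0125 m), for 0.1 s.
2. the cap is pressed down against the washer and clamps it with more than 1 N (horizontal distance between cap_mid and axle_tip below 0.003 m and angle between cap_mid's own z axis and vertical below 0.12 rad and z of cap_mid in the frame of axle_tip below 0.003 m and contact force between cap and wheel above 1 N), for 0.2 s.
At the end, for the whole second after the job is handed in: the cap sits on the bare axle, flange down, within 3 mm of its line and 0.12 rad of upright, against the spring washer, which it keeps clamped with more than 1 N on its own, at rest and released (all of step 2 and linear speed of cap below 0.02 m/s); the robot touches nothing.
It fails at once if the cap rammed into the washer and wheel with more than 20 N (contact force between cap and wheel above 20 N).
It fails at once if a bystander moved by more than 25 mm (distance of any of bush, bead, spare_wheel, mug, dish, mallet, brush, jar from where it was at the start of the episode above 0.025 m).
It also fails if it takes over 61 s, if anything falls off the work surface, if the arm or the gripper's body presses on something with over 40 N, if the wrist force passes 120 N, or if a joint passes its speed limit or range.

## Robot

A 6-joint arm with a two-finger parallel gripper is mounted at the origin on the work surface. World frame = base frame: x ahead of the robot, y to its left, z up, the work surface at z = 0. Lengths are in m, angles in rad, forces in N, time in s.
With the tool pointing down it reaches from about 0.2 to 0.875 m from the base axis. Payload 3.4 kg.
Tool frame: the origin (TCP) lies between the finger pads; the fingertips stand 19 mm ahead of it and the grasp point (between the pads) is the TCP; z points along the fingers, y is the line along which they close (so a half turn about z gives the same grasp; the last joint's range is limited). The gripper opens to 94 mm and grips with 3 to 60 N. Pads are 16 mm wide; open, the fingers measure 119 mm over their backs; the gripper's body (75 mm by 177 mm) begins 78 mm behind the grasp point.
Start: joints at [1.155, 0.276, 1.505, -0, 1.361, -0.121], TCP at [0.167, 0.55, 0.192] pointing down, gripper open.
Joint ranges: [-2.89, 2.89], [-0.75, 2.08], [0.22, 2.7], [-1.18, 4.32], [0.11, 2.71], [-2.7, 2.7]. Speed limits (rad/s): [2.57, 2.57, 3.14, 3.14, 3.14, 3.14].

## Interface

Orientations are given as a unit quaternion [x, y, z, w].
In Python, from workcell import get_state, get_image, get_calibration, arm, look_for, regions_of gives the robot as it stands. The module is installed in compiled form; this text tells all that it offers.
- The arm moves only by the tool send_rows, never from a script. Its argument "steps" is text: rows parted by semicolons, each of 5 numbers parted by spaces: the opening, from 0 (shut) to 1 (fully open), then the shift along the tool's x, y, z in mm, then the turn about the tool's z in rad. A call has 1 to 10 rows; each row is the pose to reach, as a shift and turn from the pose commanded when the call began, along the tool's axes at that moment; what a row does not reach only later rows make up. A row lasts 1/12 s, in which the tool goes at most 41.7 mm and 7.16 degrees, less where a joint would pass 70% of its speed; a pose out of reach is approached as far as the arm can. A call with a gripper value outside its range is refused whole. The fingers move at their own pace and stop on an object; "grip_force" is the grip in N (left out, the last holds). Time passes only in rows, so rows that repeat a pose let the fingers close. It gives the time, the measured TCP pose, the force, the opening and the grip force at its end, in the units of the state.
- get_state(): the state, without advancing time (a new reading comes with each control period).
- get_image(name): name is "scene" or "top" or "wrist"; returns the picture (400x640x3 uint8, red, green, blue); there is no depth.
- get_calibration(name): a dict with "vfov" (degrees; the focal length in pixels is half the picture's height over the tangent of half this angle, whatever the lens; pixels are square), "cx", "cy" (the principal point, pixels), "D" ([k1, k2, p1, p2, k3] as OpenCV has them; the pictures are not rectified), "eye" and "rotation" of the camera in the world. Camera axes: x right, y up, looking along -z (the intrinsics and any distortion apply to the point x, -y, -z); pixel columns grow to the right and rows downward; lengths in m; the calibration is good to about 2 mm. A picture is of the moment at which its call begins: read the wrist's pose just before it. get_calibration takes no time and is no camera call; for the wrist camera it gives the pose at the moment of the call.
- arm.close_job(): hands the job in; it is judged then, once.
Trained networks look in the newest picture that a camera, given by its name, has taken for a name from the list of things; names that differ only in an ending like _2 or _b are one class to them, and where a whole thing is asked for, a point or a joint stands for the part that bears it (a point fixed in the world has none). Each returns a list of dicts, best first, with "confidence" (0 to 1); they miss things now and then, are a little off and sometimes report something else, mostly with a low value. They report only what shows in the picture. A call takes as long as a camera call.
- look_for(camera, query): "extent" ([left, top, right, bottom] in pixels, round what is visible of it).
- regions_of(camera, query): "mask" (400x640 bool, what is visible of it) and "extent" ([left, top, right, bottom] in pixels, round what is visible of it).
The state is a dict: "time": time; "qpos": joint angles; "joint_velocities": joint speeds; "tau": joint torques, N m; "tool_pos": TCP position; "tool_rot": TCP orientation; "force": force on the tool from outside, world axes, zero at the start; "wrist_torque": the same for the moment, N m; "gripper_width": finger opening in m; "grip_force": force on a finger pad.
Only numpy, scipy, OpenCV 4.12 (cv2) and the standard library are available. Lean on these libraries where they do the work, as an engineer would, in place of code of your own. Each camera call takes 0.05 s, during which the arm holds its last target. There are 200 camera calls.

## Working session

There is one attempt and no reset: what is moved stays moved. The work goes in short steps, Python scripts to look and compute and a tool call to move; the robot and the scene stay as the last step left them, time stands still between calls to the robot, and variables do not carry over. Pictures are saved under pics/ and viewed, at most 10 in all, crops included, and the job is handed in when it is done.

Besides the shell and the picture viewer there is one more tool, called after "Request:" as a command line: name --argument value ..., lists and objects as JSON in quotes. send_rows: Moves the arm, as the interface text tells. Its arguments: {"type":"object","properties":{"steps":{"type":"string"},"grip_force":{"type":"number"}},"required":["steps"]}

```bash
mkdir -p pics; cat > h.py <<'E'
import numpy as np, cv2
from scipy.spatial.transform import Rotation as R
from workcell import get_state, get_image, get_calibration, arm, look_for, regions_of
def K(c):
    f=200/np.tan(np.radians(c["vfov"])/2); return np.array([[f,0,c["cx"]],[0,f,c["cy"]],[0,0,1.]])
def rot(c):
    r=np.array(c["rotation"],float); return r if r.shape==(3,3) else R.from_quat(r).as_matrix()
def ray(c,uv):
    p=cv2.undistortPoints(np.array([[uv]],float),K(c),np.array(c["D"],float))[0,0]
    return np.array(c["eye"]), rot(c)@np.array([p[0],-p[1],-1.])
def at_z(c,uv,z):
    e,d=ray(c,uv); return e+d*(z-e[2])/d[2]
def proj(c,P):
    q=rot(c).T@(np.array(P,float)-np.array(c["eye"])); q=q*[1,-1,-1]
    return cv2.projectPoints(q.reshape(1,1,3),np.zeros(3),np.zeros(3),K(c),np.array(c["D"],float))[0].ravel()
def save(n,im): cv2.imwrite("pics/"+n+".png",im[:,:,::-1])
E
python3 - <<'E'
from h import *
print(get_state())
for n in("scene","top","wrist"):
    im=get_image(n);save(n+"0",im);c=get_calibration(n);print(n,c["eye"],c["vfov"],c["rotation"])
    for q in("cap_mid","wheel","bush","bead"):
        print(q,[(np.round(d["extent"],1).tolist(),round(d["confidence"],2)) for d in look_for(n,q)[:3]])
E
```

```text
{'time': 0.0, 'qpos': array([ 1.15499652e+00,  2.76547621e-01,  1.50610114e+00,  3.43426886e-06,
        1.36067234e+00, -1.20991630e-01]), 'joint_velocities': array([ 0.00153741, -0.00027567,  0.00102039, -0.00170133,  0.00068366,
       -0.00049072]), 'tau': array([ 5.83055662e-04, -4.04569709e+01, -2.37235826e+01,  6.98112650e-02,
        3.43780196e-02, -1.60494851e-04]), 'tool_pos': array([0.16683521, 0.54966377, 0.19074452]), 'tool_rot': array([ 1.46871169e-01,  9.89155252e-01, -8.32835225e-04, -2.30797522e-04]), 'force': array([ 0.10885282, -0.90016649,  0.12615939]), 'wrist_torque': array([0.01165591, 0.00746679, 0.00395311]), 'grip_force': 0.0, 'gripper_width': 0.09422262249593726}
scene [1.17674166 0.83119694 1.00387541] 48.64637921621788 [0.13034439 0.38697501 0.86556678 0.2899221 ]
cap_mid []
wheel [([344.0, 207.2, 359.7, 222.5], 0.7)]
bush [([282.1, 155.9, 290.6, 164.1], 0.47)]
bead [([300.6, 207.2, 374.8, 272.3], 0.52), ([297.5, 167.0, 305.0, 173.1], 0.43), ([292.5, 131.6, 325.3, 152.0], 0.3)]
top [0.34165848 0.02032804 1.37300327] 51.664153058467285 [ 0.06394344 -0.05490444 -0.6979876   0.71113293]
cap_mid []
wheel [([276.7, 197.3, 297.2, 215.2], 0.7)]
bush [([412.7, 221.3, 424.5, 230.5], 0.63)]
bead [([388.7, 221.4, 396.0, 226.7], 0.55)]
wrist [0.09229236 0.57307063 0.38564879] 67.02197899809121 [-0.10857107 -0.08020806  0.58960705  0.79633066]
cap_mid []
wheel []
bush []
bead []
```

View pics/top0.png

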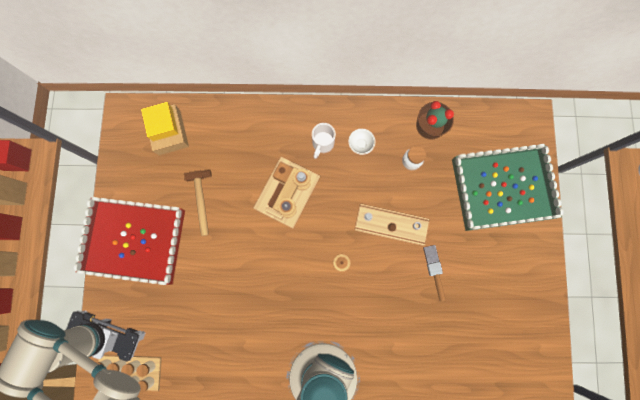

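View pics/scene0.png

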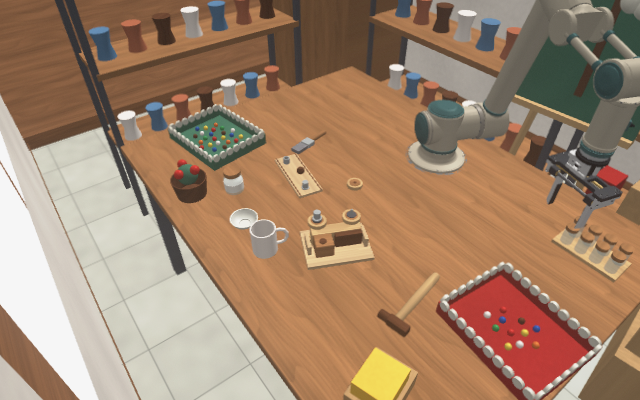

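The top view shows the toy at about (287,192), with its wheels at (301,177) and (286,206). The parts board is at (392,225), with parts at (367,216), (392,227) and (418,230). I'll enlarge these crops to tell the parts apart.

```bash
python3 - <<'E'
from h import *
t=cv2.imread("pics/top0.png");s=cv2.imread("pics/scene0.png")
a=cv2.resize(t[150:250,250:450],(800,400),interpolation=2)
b=cv2.resize(s[145:270,265:385],None,fx=4.8,fy=4.8,interpolation=2)[:, :]
cv2.imwrite("pics/a.png",a);cv2.imwrite("pics/b.png",b)
c=get_calibration("top")
for n,uv,z in(("p1",(367,216),.035),("p2",(392,227),.035),("p3",(418,228),.035),("wA",(301,177),.07),("wB",(286,206),.07)): print(n,at_z(c,uv,z).round(3))
E
```

```text
p1 [ 0.512 -0.134  0.035]
p2 [ 0.477 -0.215  0.035]
p3 [ 0.476 -0.299  0.035]
wA [0.631 0.083 0.07 ]
wB [0.535 0.128 0.07 ]
```

View pics/a.png

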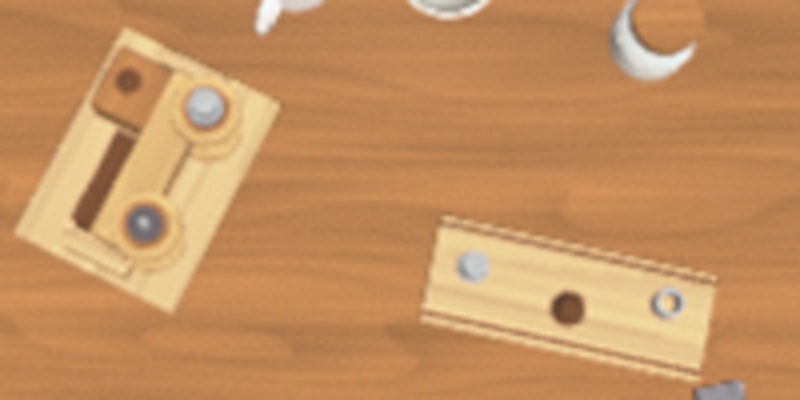

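View pics/b.png

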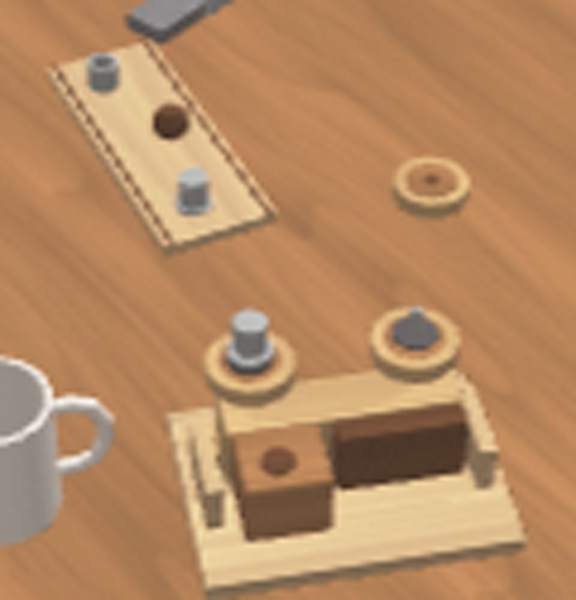

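The cap, closed top with a flange, stands at the board's near end at top pixel (368.3,216.5). The open ring at (417,226) is the bush. The bare axle is at top pixel (287,205). I'll triangulate both using the scene view.

```bash
cat >> h.py <<'E'
def tri(obs):
    A=np.zeros((3,3));b=np.zeros(3)
    for c,uv in obs:
        e,d=ray(c,uv);d=d/np.linalg.norm(d);M=np.eye(3)-np.outer(d,d);A+=M;b+=M@e
    P=np.linalg.solve(A,b);return P,[np.linalg.norm(proj(c,P)-uv) for c,uv in obs]
def tool(P):
    s=get_state();return R.from_quat(s["tool_rot"]).inv().apply(np.array(P)-s["tool_pos"])*1000
E
python3 - <<'E'
from h import *
t=get_calibration("top");s=get_calibration("scene")
for n,a,b in(("capmid",(368.3,216.8),(305.4,184.7)),("tip",(286.6,205),(351.7,209.6))):
    P,e=tri([(t,a),(s,b)]);print(n,P.round(4),np.round(e,1),tool(P).round(0))
E
```

```text
capmid [ 0.5108 -0.1394  0.0216] [0.1 0.1] [-529. -560.  170.]
tip [0.5307 0.1243 0.1121] [0.6 0.6] [-472. -302.   79.]
```

Request:
send_rows --steps "0.6 -529 -560 30 0;0.6 -529 -560 30 0;0.6 -529 -560 30 0;0.6 -529 -560 30 0;0.6 -529 -560 30 0;0.6 -529 -560 30 0;0.6 -529 -560 30 0;0.6 -529 -560 30 0;0.6 -529 -560 30 0;0.6 -529 -560 30 0" --grip_force 50

```text
time: 1.58
tool_pos: [0.3532, 0.1758, 0.1757]
tool_rot: [0.147, 0.989, 0.0, 0.001]
force: [0.3, 0.3, -0.4]
gripper_width: 0.0563
grip_force: 0.0
```

```bash
python3 -c "
from h import *
print(get_state()['tool_pos'],tool([0.511,-0.1375,0.15]))"
```

```text
[0.35319876 0.17578597 0.17570249] [-241.88336413 -254.04700204   25.73921875]
```

Request:
send_rows --steps "0.6 -242 -254 26 0;0.6 -242 -254 26 0;0.6 -242 -254 26 0;0.6 -242 -254 26 0;0.6 -242 -254 26 0;0.6 -242 -254 26 0;0.6 -242 -254 26 0;0.6 -242 -254 26 0;0.6 -242 -254 26 0;0.6 -242 -254 26 0"

```text
time: 2.42
tool_pos: [0.5124, -0.1396, 0.1487]
tool_rot: [0.149, 0.989, -0.001, 0.0]
force: [-0.2, -0.3, 0.0]
gripper_width: 0.0567
grip_force: 0.0
```

```bash
python3 - <<'E'
from h import *
im=get_image("wrist");c=get_calibration("wrist");save("w1",im)
print(get_state()["tool_pos"],c["eye"])
for q in("cap_mid","bush","bead"):
    for d in regions_of("wrist",q)[:2]: print(q,np.round(d["extent"],1),d["confidence"])
print(proj(c,[.511,-.1375,.022]),proj(c,get_state()["tool_pos"]))
E
```

```text
[ 0.51071118 -0.13689655  0.14874579] [ 0.43621024 -0.11402708  0.34290479]
cap_mid [312.3 179.1 336.5 206.4] 0.57
bush [162.2 193.2 191.5 224.9] 0.62
bead [231.2 169.9 258.7 191.7] 0.77
[321.67978838 188.01549396] [325.54386494 228.70395817]
```

View pics/w1.png

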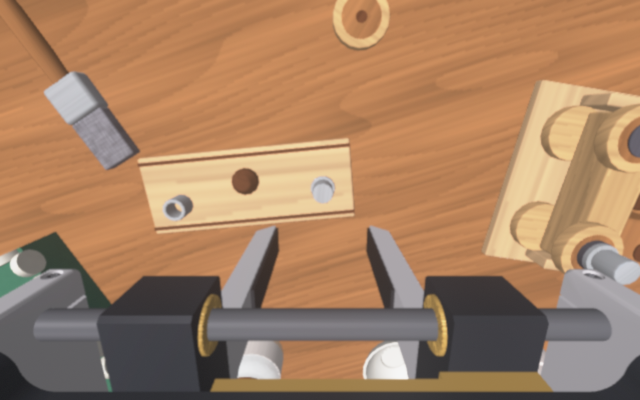

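The cap stands at (322,190) in the wrist view, within 2–3 px of my estimate. I'll refine it by matching its projected outline to the mask.

```bash
cat >> h.py <<'E'
def cap_ext(c,P):  # P = centre of foot
    a=np.linspace(0,2*np.pi,40);pts=[]
    for r,z in((.014,0),(.014,.004),(.011,.004),(.011,.027)):
        for t in a: pts.append(proj(c,np.array(P)+[r*np.cos(t),r*np.sin(t),z]))
    pts=np.array(pts);return np.r_[pts.min(0),pts.max(0)]
E
python3 - <<'E'
from h import *
im=get_image("wrist");c=get_calibration("wrist")
m=[d for d in regions_of("wrist","cap_mid")][:1]
y=cv2.resize(im[150:240,260:390],None,fx=6,fy=6,interpolation=2);
t=get_image("top");ct=get_calibration("top");print([d["extent"] for d in look_for("top","cap_mid")])
for d in m:
    print(d["extent"],d["mask"].sum())
    cs,_=cv2.findContours(d["mask"].astype(np.uint8),0,1)
    for k in cs: cv2.polylines(y,[((k-[260,150])*6+3).astype(int)],True,(255,0,0),1)
    ys,xs=np.nonzero(d["mask"]);ext=np.array([xs.min(),ys.min(),xs.max()+1,ys.max()+1]);print(ext)
save("w1c",y)
for P in([.511,-.1375,.008],[.511,-.1375,.012],[.508,-.1375,.01],[.514,-.1375,.01]): print(P,cap_ext(c,P).round(1))
E
```

```text
[]
[305.7, 182.8, 333.8, 208.6] 540
[306 181 331 209]
[0.511, -0.1375, 0.008] [307.1 174.5 331.9 202.4]
[0.511, -0.1375, 0.012] [307.  175.2 332.  203.5]
[0.508, -0.1375, 0.01] [306.2 172.3 331.2 200.4]
[0.514, -0.1375, 0.01] [307.9 177.3 332.7 205.6]
```

View pics/w1c.png

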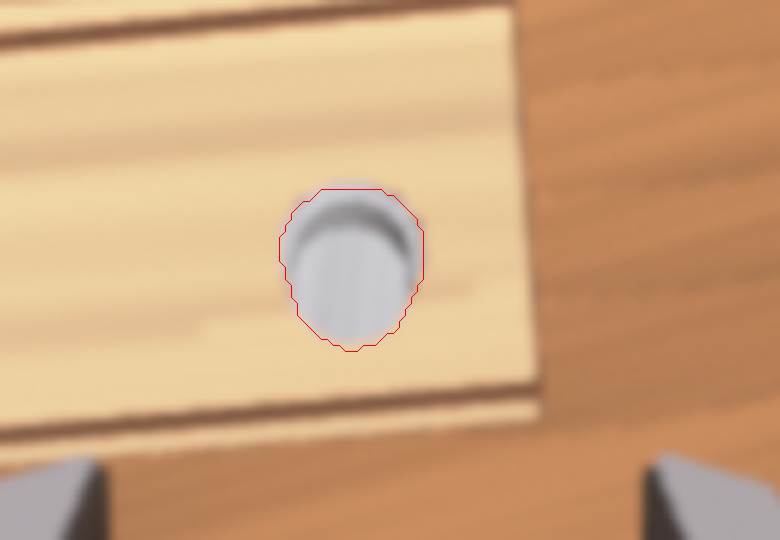

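```bash
python3 - <<'E'
from h import *
from scipy.optimize import least_squares
w=get_calibration("wrist");t=get_calibration("top")
ob=np.array([307.0,180,330.5,207.3])
for z in(.004,.008,.012):
    r=least_squares(lambda p:cap_ext(w,[p[0],p[1],z])-ob,[.511,-.138]);print(z,r.x.round(4),r.fun.round(1))
    print(' top px',cap_ext(t,[*r.x,z]).round(1), tool([*r.x,.085]).round(1))
E
```

```text
0.004 [ 0.5181 -0.141 ] [-0.4 -0.3  0.4  0.3]
 top px [363.9 211.  372.4 219.6] [-9.5 -4.  64.8]
0.008 [ 0.5171 -0.1406] [-0.6 -0.4  0.6  0.4]
 top px [363.9 211.2 372.4 219.7] [-8.4 -3.9 64.8]
0.012 [ 0.516  -0.1403] [-0.7 -0.6  0.7  0.6]
 top px [363.9 211.3 372.5 219.9] [-7.4 -3.9 64.8]
```

Request:
send_rows --steps "0.6 -7 -4 30 0;0.6 -7 -4 65 0;0.6 -7 -4 75 0;0.6 -7 -4 75 0;0.6 -7 -4 75 0"

```text
time: 3.23
tool_pos: [0.5159, -0.1412, 0.0747]
tool_rot: [0.147, 0.989, 0.0, -0.0]
force: [0.3, 0.4, 0.5]
gripper_width: 0.0565
grip_force: 0.0
```

```bash
python3 - <<'E'
from h import *
from scipy.optimize import least_squares
im=get_image("wrist");w=get_calibration("wrist");s=get_state();print(s["tool_pos"],s["force"])
r=regions_of("wrist","cap_mid");y=cv2.resize(im[150:290,220:430],None,fx=3.8,fy=3.8,interpolation=2)
if r:
    ob=np.array(r[0]["extent"]);ys,xs=np.nonzero(r[0]["mask"]);print(ob,xs.min(),ys.min(),xs.max()+1,ys.max()+1,r[0]["confidence"])
print(cap_ext(w,[.5165,-.1405,.01]).round(1))
# tip points of the fingers on the TCP plane
Rt=R.from_quat(s["tool_rot"])
for o in([0,0,0],[0,0,.019],[0,.028,.019],[0,-.028,.019]):
    p=proj(w,s["tool_pos"]+Rt.apply(o));print(o,p.round(1));cv2.circle(y,tuple(((p-[220,150])*3.8).astype(int)),4,(255,0,0),1)
save("w2",y)
E
```

```text
[ 0.51685995 -0.14163361  0.07558534] [ 1.02058318 -0.5312481   0.30783222]
[310.8 190.3 340.  227.3] 308 189 339 226 0.87
[307.5 187.6 339.2 225.1]
[0, 0, 0] [322.2 231.1]
[0, 0, 0.019] [322.2 221.5]
[0, 0.028, 0.019] [359.6 221.5]
[0, -0.028, 0.019] [284.8 221.6]
```

View pics/w2.png

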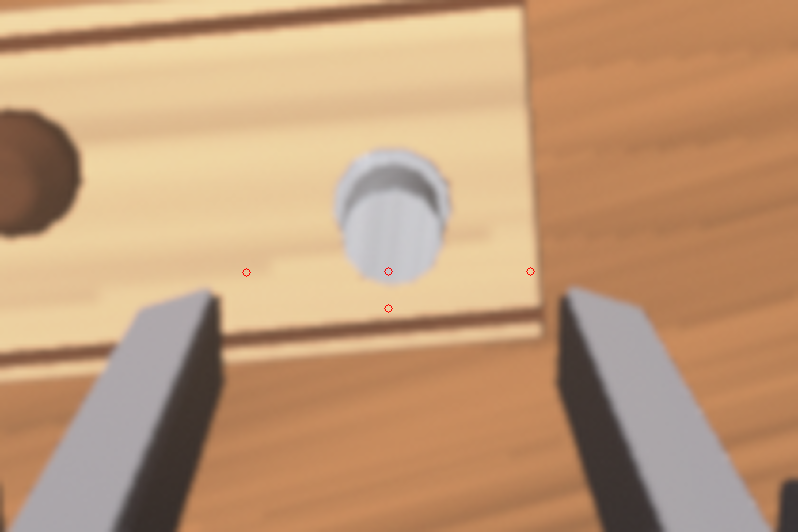

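The cap shows at crop (393,215). The fingertip inner corners, at crop (215,295) and (562,290), lie wider apart than the model predicts. I'll check that geometry before descending.

```bash
python3 - <<'E'
from h import *
w=get_calibration("wrist");s=get_state();Rt=R.from_quat(s["tool_rot"])
def t(e,d): return Rt.inv().apply(e-s["tool_pos"])*1000,Rt.inv().apply(d)
for crop in((215,295),(562,290),(140,310),(640,308)):
    e,d=ray(w,np.array(crop)/3.8+[220,150]);e,d=t(e,d)
    for z in(-20,-10,0,10,19): print(crop,z,(e+d*(z-e[2])/d[2]).round(1),end=' ')
    print()
print(w["D"],w["vfov"],s["gripper_width"])
E
```

```text
(215, 295) -20 [ 10.4 -28.  -20. ] (215, 295) -10 [  6.5 -29.7 -10. ] (215, 295) 0 [  2.6 -31.3   0. ] (215, 295) 10 [ -1.3 -32.9  10. ] (215, 295) 19 [ -4.8 -34.4  19. ] 
(562, 290) -20 [ 11.2  28.1 -20. ] (562, 290) -10 [  7.3  29.7 -10. ] (562, 290) 0 [ 3.5 31.3  0. ] (562, 290) 10 [-0.4 32.9 10. ] (562, 290) 19 [-3.8 34.4 19. ] 
(140, 310) -20 [  7.8 -40.3 -20. ] (140, 310) -10 [  3.7 -42.7 -10. ] (140, 310) 0 [ -0.3 -45.    0. ] (140, 310) 10 [ -4.3 -47.3  10. ] (140, 310) 19 [ -8.  -49.4  19. ] 
(640, 308) -20 [  8.   40.9 -20. ] (640, 308) -10 [  4.   43.3 -10. ] (640, 308) 0 [-0.  45.6  0. ] (640, 308) 10 [-4.  47.9 10. ] (640, 308) 19 [-7.7 50.  19. ] 
[0.00194447 0.         0.         0.         0.        ] 67.02197899809121 0.05657619969601951
```

The camera and cap agree, so I'll descend gently and let the gripper width show whether the cap is held.

Request:
send_rows --steps "0.6 0 1 15 0;0.6 0 1 30 0;0.6 0 1 36 0;0.6 0 1 39 0;0.6 0 1 39 0;0.6 0 1 39 0"

```text
time: 3.83
tool_pos: [0.517, -0.141, 0.0363]
tool_rot: [0.147, 0.989, -0.0, 0.001]
force: [-0.8, 0.0, 0.6]
gripper_width: 0.0565
grip_force: 0.0
```

Request:
send_rows --steps "0.2 0 0 0 0;0.15 0 0 0 0;0.1 0 0 0 0;0.1 0 0 0 0;0.1 0 0 0 0;0.1 0 0 0 0;0.1 0 0 0 0" --grip_force 50

```text
time: 4.42
tool_pos: [0.5163, -0.1407, 0.0353]
tool_rot: [0.147, 0.989, 0.0, -0.0]
force: [-0.6, -1.3, -0.3]
gripper_width: 0.013
grip_force: 0.0
```

```bash
python3 - <<'E'
from h import *
im=get_image("wrist");save("w3",im[140:340,200:440].repeat(3,0).repeat(3,1));w=get_calibration("wrist");s=get_state();print(s["tool_pos"],s["gripper_width"],w["eye"])
r=regions_of("wrist","cap_mid");print([(d["extent"],d["confidence"]) for d in r[:2]],cap_ext(w,[.517,-.1405,.01]))
E
```

```text
[ 0.51628075 -0.14068047  0.03531291] 0.010514404922173728 [ 0.44151942 -0.11784069  0.22938353]
[([304.3, 204.7, 341.2, 243.8], 0.78)] [304.21269221 202.0565839  341.18786945 247.65184072]
```

View pics/w3.png

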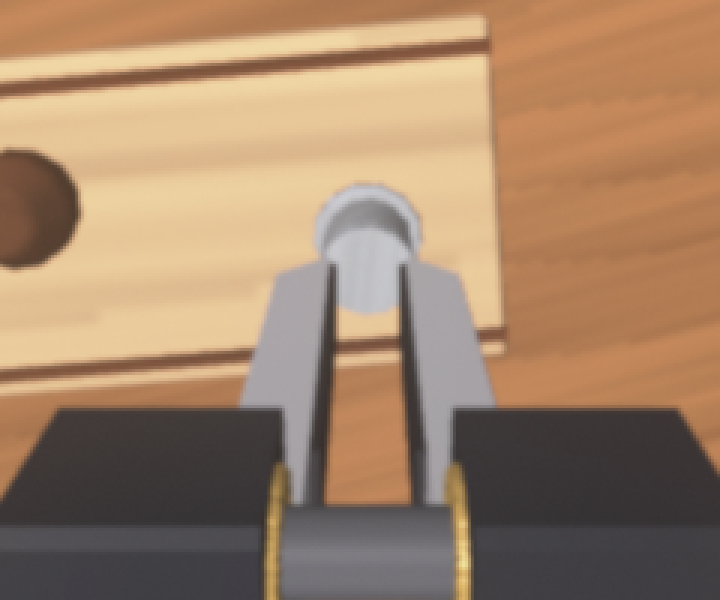

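The fingers closed above the cap. The tips end about 20 mm behind the reported TCP, which matches the earlier reading of about 39 mm shorter than stated. I'll open and go down by that difference while watching the force.

Request:
send_rows --steps "0.6 0 0 0 0;0.6 0 0 0 0;0.6 0 0 0 0;0.6 0 0 0 0;0.6 0 0 0 0;0.6 0 0 0 0;0.6 0 0 12 0;0.6 0 0 24 0;0.6 0 0 24 0"

```text
time: 5.27
tool_pos: [0.5147, -0.1401, 0.0097]
tool_rot: [0.147, 0.989, 0.001, -0.002]
force: [-0.2, -0.2, 0.3]
gripper_width: 0.0565
grip_force: 0.0
```

Request:
send_rows --steps "0.6 0 0 4 0;0.6 0 0 8 0;0.6 0 0 11 0;0.6 0 0 11 0"

```text
time: 5.6
tool_pos: [0.5161, -0.1406, 0.0]
tool_rot: [0.147, 0.989, 0.0, -0.0]
force: [0.5, -0.2, -0.3]
gripper_width: 0.0568
grip_force: 0.0
```

```bash
python3 - <<'E'
from h import *
im=get_image("wrist");save("w4",im[140:340,200:440].repeat(3,0).repeat(3,1));w=get_calibration("wrist");s=get_state();print(s["tool_pos"],s["force"],w["eye"])
E
```

```text
[ 5.16281300e-01 -1.40692235e-01  2.81310535e-04] [-0.21863898  0.06341839 -0.09266778] [ 0.44151469 -0.11783338  0.19434956]
```

View pics/w4.png

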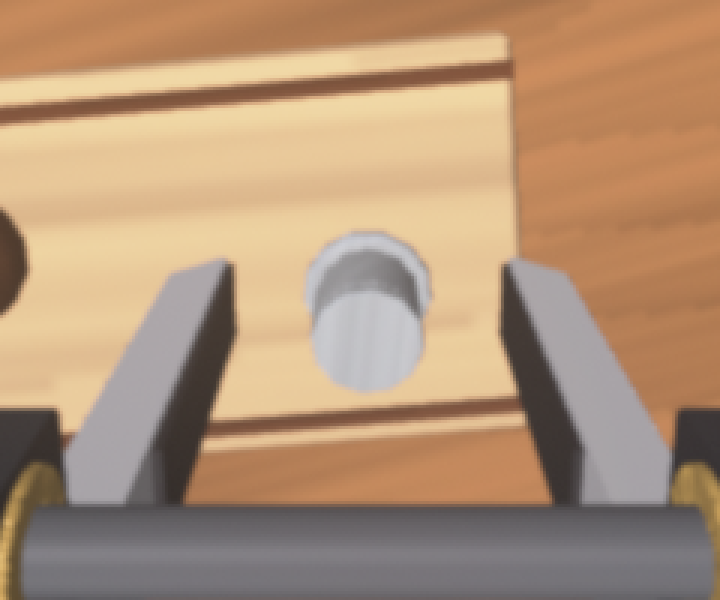

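The fingers straddle the crown with the tips just above the flange, centred on it to within 3 px. I'll close the gripper.

Request:
send_rows --steps "0.3 0 0 0 0;0.1 0 0 0 0;0.1 0 0 0 0;0.1 0 0 0 0;0.1 0 0 0 0;0.1 0 0 0 0;0.1 0 0 0 0;0.1 0 0 0 0" --grip_force 50

```text
time: 6.32
tool_pos: [0.5163, -0.1407, 0.0004]
tool_rot: [0.147, 0.989, 0.0, 0.0]
force: [-0.1, 1.1, 0.2]
gripper_width: 0.0207
grip_force: 50.0
```

Request:
send_rows --steps "0.1 0 0 -5 0;0.1 0 0 -20 0;0.1 0 0 -60 0;0.1 0 0 -100 0;0.1 0 0 -130 0;0.1 0 0 -135 0;0.1 0 0 -135 0"

```text
time: 6.9
tool_pos: [0.5179, -0.1413, 0.1379]
tool_rot: [0.147, 0.989, -0.001, 0.003]
force: [-0.5, 0.3, -0.9]
gripper_width: 0.0206
grip_force: 50.0
```

```bash
python3 - <<'E'
from h import *
s=get_state();print(s["tool_pos"],s["gripper_width"],s["grip_force"],s["force"])
im=get_image("scene");c=get_calibration("scene");print([(d["extent"],d["confidence"]) for d in look_for("scene","cap_mid")],proj(c,s["tool_pos"]+[0,0,.0235]))
save("s2",im)
w=get_image("wrist");save("w5",w)
c=get_calibration("wrist");print([(d["extent"],d["confidence"]) for d in look_for("wrist","cap_mid")],cap_ext(c,s["tool_pos"]+[0,0,.01]))
print([(d["extent"],d["confidence"]) for d in look_for("wrist","wheel")])
print(tool([.5307,.1243,s["tool_pos"][2]]))
E
```

```text
[ 0.51789034 -0.14133563  0.13792904] 0.020580473555604856 49.99976333230734 [-0.53977857  0.30134159 -0.89875096]
[] [302.20787742 152.14716879]
[([304.9, 216.2, 340.4, 271.5], 0.79)] [299.61882876 223.68183354 343.86108821 281.58929548]
[([611.4, 104.0, 637.1, 171.5], 0.8), ([152.1, 194.7, 185.3, 226.8], 0.32)]
[ 61.70778196 257.6249507   -4.27146557]
```

Request:
send_rows --steps "0.1 8 35 0 0;0.1 16 70 0 0;0.1 26 110 0 0;0.1 35 150 0 0;0.1 45 190 0 0;0.1 54 230 0 0;0.1 60 255 0 0;0.1 60 258 0 0;0.1 60 258 0 0;0.1 60 258 0 0"

```text
time: 7.98
tool_pos: [0.5332, 0.1229, 0.1342]
tool_rot: [0.147, 0.989, -0.001, -0.001]
force: [-0.8, 0.2, -0.2]
gripper_width: 0.0207
grip_force: 50.0
```

```bash
python3 - <<'E'
from h import *
from scipy.optimize import least_squares
w=get_image("wrist");save("w6",w);c=get_calibration("wrist");s=get_state();Rt=R.from_quat(s["tool_rot"]);print(s["tool_pos"],s["gripper_width"])
ob=np.array([301.7,217.3,344,270.7])
r=least_squares(lambda p:cap_ext(c,s["tool_pos"]+Rt.apply(p))-ob,[0,0,-.01]);print("cap foot in tool mm",(r.x*1000).round(1),r.fun.round(1))
for q in("cap_mid","wheel","axle_tip"): print(q,[(np.round(d["extent"],1).tolist(),round(d["confidence"],2)) for d in look_for("wrist",q)][:3])
print("tip pred",proj(c,[.5307,.1243,.112]),"wheel c",proj(c,[.5307,.1243,.088]))
cv2.imwrite("pics/w6c.png",cv2.resize(w[100:300,200:440,::-1],None,fx=3,fy=3,interpolation=2))
E
```

```text
[0.53332739 0.12242239 0.13443844] 0.020618288215727348
cap foot in tool mm [-2.9  0.4 -2.8] [ 0.2 -0.2 -0.2  0.2]
cap_mid [([304.9, 218.3, 339.9, 270.4], 0.7)]
wheel [([292.3, 174.6, 361.0, 227.7], 0.91)]
axle_tip [([278.1, 139.2, 432.4, 355.3], 0.82), ([294.6, 174.8, 359.5, 228.8], 0.19)]
tip pred [323.58486058 216.19772066] wheel c [323.5053469  206.78155875]
```

View pics/w6c.png

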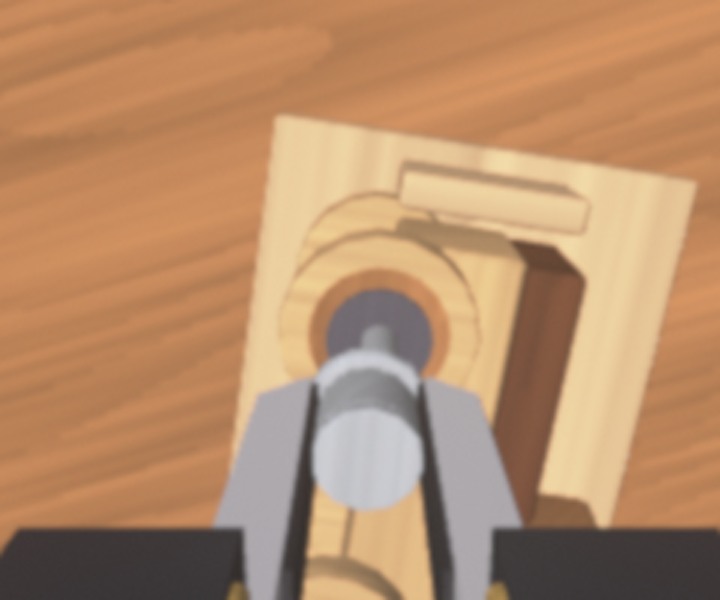

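The cap is held upright over the axle. In crop pixels, the wheel spans x 278–480 with its top at 233, the washer is at x 327–432 with its top at 288, and the cap crown is at x 312–423. I'll fit the wheel, washer and cap in the same camera frame.

```bash
python3 - <<'E'
from h import *
from scipy.optimize import least_squares
c=get_calibration("wrist");s=get_state();Rt=R.from_quat(s["tool_rot"])
a=np.linspace(0,2*np.pi,120)
def circ(p,r):
    P=s["tool_pos"]+Rt.apply(p);q=np.array([proj(c,P+[r*np.cos(t),r*np.sin(t),0]) for t in a]);return np.r_[q.min(0),q.max(0)]
def px(v): return np.array(v)/3
W=np.array([200+278/3,100+233/3,200+480/3]);V=np.array([200+327/3,100+288/3,200+432/3])
T=np.array([200+312/3,200+423/3,100+508/3])
for n,r,o,ix,p0 in(("wheel",.028,W,[0,1,2],[0,0,.05]),("washer",.0145,V,[0,1,2],[0,0,.04]),("crown",.011,T,[0,2,3],[0,0,-.03])):
    f=least_squares(lambda p:circ(p,r)[ix]-o,p0);print(n,"free",(f.x*1000).round(1),f.fun.round(1), "world z",(s["tool_pos"]+Rt.apply(f.x)).round(4))
    for dz in(-4,4):
        g=least_squares(lambda p:circ([p[0],p[1],f.x[2]+dz/1000],r)[ix]-o,f.x[:2]);print("   dz",dz,(g.x*1000).round(1),g.fun.round(1))
E
```

```text
wheel free [ 0.   3.4 45.1] [0. 0. 0.] world z [0.5347 0.1254 0.0901]
   dz -4 [0.9 3.4] [-0.6  0.   0.6]
   dz 4 [-0.8  3.5] [ 0.5 -0.  -0.5]
washer free [-1.4  3.6 43.6] [-0. -0. -0.] world z [0.5361 0.1251 0.0916]
   dz -4 [-0.3  3.5] [-0.3  0.   0.3]
   dz 4 [-2.5  3.6] [ 0.3 -0.  -0.3]
crown free [ -1.7   0.2 -29.8] [0. 0. 0.] world z [0.5355 0.1218 0.165 ]
   dz -4 [0.5 0.2] [-0.5  0.5  0. ]
   dz 4 [-3.9  0.2] [ 0.4 -0.4 -0. ]
```

Relative to the axle line, the cap needs roughly +2 mm in x and +3 mm in y, with the foot about 23 mm above the tip. I'll correct that, come down near the tip, then go on by feel.

Request:
send_rows --steps "0.1 1 2 2 0;0.1 2 3 6 0;0.1 2 3 10 0;0.1 2 3 14 0;0.1 2 3 16 0;0.1 2 3 16 0;0.1 2 3 16 0"

```text
time: 8.77
tool_pos: [0.5327, 0.127, 0.1191]
tool_rot: [0.147, 0.989, -0.0, -0.0]
force: [-0.2, -0.1, -0.3]
gripper_width: 0.0208
grip_force: 50.0
```

```bash
cat > look.py <<'E'
from h import *
w=get_image("wrist");s=get_state();print(s["tool_pos"].round(4),s["force"].round(1))
for q in("cap_mid","wheel"): print(q,[(np.round(d["extent"],1).tolist(),round(d["confidence"],2)) for d in look_for("wrist",q)][:2])
g=cv2.cvtColor(w,cv2.COLOR_RGB2GRAY)
# coarse text view of the neighbourhood just above the cap flange
print(g[192:226:2,300:346:2])
t=get_image("top");print([(np.round(d["extent"],1).tolist(),round(d["confidence"],2)) for d in look_for("top","wheel")][:2])
E
python3 look.py
```

```text
[0.5329 0.1271 0.1193] [-0.1 -0.6 -0.9]
cap_mid [([305.6, 217.7, 344.4, 272.6], 0.76), ([572.6, 3.3, 640.0, 240.7], 0.28)]
wheel [([287.3, 179.8, 360.7, 229.6], 0.86), ([306.0, 217.1, 343.4, 273.0], 0.58)]
[[183 193 194 193 192 192 191 192 192 193 193 195 195 196 196 196 196 197
  196 195 191 172 139]
 [200 199 198 198 196 196 196 195 195 193 190 191 191 192 193 194 193 194
  195 194 196 195 181]
 [204 204 203 203 202 200 195 184 177 170 163 167 164 174 182 189 192 193
  193 194 194 194 193]
 [201 201 202 202 196 179 160 148 141 140 140 141 143 146 149 152 173 190
  196 196 196 195 195]
 [205 204 201 184 159 145 144 144 139 140 141 141 143 146 145 147 152 162
  183 198 200 199 198]
 [209 206 182 146 140 142 144 142 136 137 137 137 140 144 146 147 152 155
  159 179 199 201 201]
 [203 178 142 139 140 142 141 129 116 113 113 109 114 121 129 142 152 155
  155 156 177 197 200]
 [175 139 136 140 138 129 117 110 109 112 111 109 110 110 109 112 134 154
  155 152 154 182 201]
 [146 134 137 137 125 110 110 109 110 112 110 109 110 111 109 108 110 129
  151 151 151 165 196]
 [135 133 135 125 113 109 110 108 110 112 111 110 110 110 109 108 109 111
  128 148 151 157 180]
 [132 133 128 111 110 110 109 108 110 112 110 109 110 110 108 108 109 109
  111 139 151 158 167]
 [132 132 118 109 110 109 110 109 111 112 110 110 110 110 109 108 109 109
  111 120 148 155 157]
 [131 130 112 110 109 109 110 116 140 152 153 151 151 143 127 112 109 109
  110 113 142 152 153]
 [131 125 109 110 110 118 147 174 192 197 199 196 196 192 180 151 125 112
  110 111 136 152 151]
 [133 124 108 111 135 175 197 209 207 207 205 205 204 203 202 196 176 146
  126 111 133 151 151]
 [134 124 109 133 183 202 210 208 195 188 186 179 174 183 196 200 203 192
  169 125 131 152 150]
 [134 128 121 174 203 207 200 185 157 151 149 146 143 143 151 168 185 199
  197 157 136 154 153]]
[([333.8, 252.6, 351.8, 273.0], 0.3)]
```

The cap and washer are aligned laterally, with flange centre at column 321.7 and washer centre at 321.2. I'll descend by feel.

Request:
send_rows --steps "0.1 0 0 2 0;0.1 0 0 4 0;0.1 0 0 6 0;0.1 0 0 7 0;0.1 0 0 8 0;0.1 0 0 8 0"

```text
time: 9.52
tool_pos: [0.5326, 0.127, 0.111]
tool_rot: [0.147, 0.989, -0.0, -0.0]
force: [-0.3, 0.2, 0.2]
gripper_width: 0.021
grip_force: 50.0
```

Request:
send_rows --steps "0.1 0 0 1 0;0.1 0 0 2 0;0.1 0 0 3 0;0.1 0 0 3 0"

```text
time: 9.85
tool_pos: [0.5327, 0.1271, 0.1082]
tool_rot: [0.147, 0.989, -0.0, -0.0]
force: [-0.3, -0.8, -0.2]
gripper_width: 0.0206
grip_force: 50.0
```

Request:
send_rows --steps "0.1 0 0 1 0;0.1 0 0 2 0;0.1 0 0 3 0;0.1 0 0 3 0"

```text
time: 10.18
tool_pos: [0.5327, 0.1271, 0.1051]
tool_rot: [0.147, 0.989, 0.0, -0.0]
force: [-0.0, 0.2, -0.0]
gripper_width: 0.0207
grip_force: 50.0
```

Request:
send_rows --steps "0.1 0 0 1 0;0.1 0 0 2 0;0.1 0 0 3 0;0.1 0 0 3 0"

```text
time: 10.52
tool_pos: [0.5337, 0.1268, 0.1027]
tool_rot: [0.147, 0.989, -0.0, 0.001]
force: [0.7, -0.7, 1.6]
gripper_width: 0.0207
grip_force: 50.0
```

```bash
python3 - <<'E'
from h import *
w=get_image("wrist");s=get_state();c=get_calibration("wrist");print(s["tool_pos"].round(4),s["force"].round(1))
g=cv2.cvtColor(w,cv2.COLOR_RGB2GRAY)
np.set_printoptions(linewidth=200)
print(g[194:226:2,296:350:2])
E
```

```text
[0.5337 0.1268 0.1027] [ 0.8 -1.7  2. ]
[[183 157 160 174 188 194 194 195 196 197 197 197 197 196 196 196 196 196 195 195 192 181 156 132 126 169 194]
 [160 172 188 193 193 191 190 190 191 192 192 193 194 195 196 196 196 196 196 196 195 195 192 179 152 129 166]
 [185 197 197 197 196 195 194 194 194 193 192 192 191 191 191 193 192 193 193 194 195 196 196 196 192 164 130]
 [204 203 203 201 201 200 200 199 197 194 189 181 178 179 178 185 189 191 192 192 192 192 193 193 194 189 157]
 [202 201 202 203 203 203 200 188 175 159 146 144 143 144 145 151 156 169 179 191 195 195 195 194 194 193 186]
 [202 202 201 201 199 187 159 147 145 142 138 140 140 140 142 145 145 145 151 165 188 197 197 197 196 196 194]
 [208 207 206 202 180 148 141 142 144 140 138 140 140 140 142 145 145 146 149 154 164 180 197 200 200 199 198]
 [208 208 202 173 142 140 141 143 143 138 133 129 127 126 132 139 143 146 150 154 156 158 178 197 201 201 201]
 [200 198 172 138 138 140 141 139 130 115 110 111 111 108 109 110 116 131 147 154 155 154 154 176 196 199 200]
 [190 174 137 135 138 139 132 116 111 108 109 112 110 109 110 111 109 108 117 142 155 153 150 153 181 201 201]
 [189 147 132 135 137 126 111 109 110 109 111 113 110 110 110 111 109 108 108 112 140 152 150 151 167 200 205]
 [179 135 132 134 130 111 109 110 110 118 136 145 150 149 149 148 126 111 109 109 116 141 149 151 160 186 202]
 [155 132 133 132 116 110 109 116 145 178 192 194 196 196 196 192 179 151 125 112 110 123 145 152 159 169 192]
 [144 132 131 121 109 111 126 166 194 206 206 207 205 205 204 202 202 196 177 145 120 112 131 152 156 157 185]
 [137 131 130 113 109 140 183 201 209 207 195 188 189 184 175 184 195 200 202 191 170 122 126 150 152 153 183]
 [135 131 131 117 121 177 202 206 199 180 157 150 150 147 144 144 150 168 188 199 196 153 118 149 152 151 178]]
```

Contact begins with a small guiding force. I'll relieve it sideways and go on 1 mm at a time.

Request:
send_rows --steps "0.1 -1 -0.5 0 0;0.1 -1 -0.5 0 0;0.1 -1 -0.5 0 0"

```text
time: 10.82
tool_pos: [0.5338, 0.1263, 0.1024]
tool_rot: [0.147, 0.989, 0.0, 0.0]
force: [0.2, -0.9, 0.9]
gripper_width: 0.0206
grip_force: 50.0
```

Request:
send_rows --steps "0.1 0 0 0.5 0;0.1 0 0 1 0;0.1 0 0 1 0;0.1 0 0 1 0"

```text
time: 11.15
tool_pos: [0.534, 0.1262, 0.1014]
tool_rot: [0.147, 0.989, 0.0, 0.0]
force: [1.4, -0.6, -0.0]
gripper_width: 0.0208
grip_force: 50.0
```

Request:
send_rows --steps "0.1 -0.5 -0.3 0.5 0;0.1 -0.5 -0.3 1 0;0.1 -0.5 -0.3 1 0;0.1 -0.5 -0.3 1 0"

```text
time: 11.48
tool_pos: [0.5341, 0.1259, 0.1003]
tool_rot: [0.147, 0.989, 0.0, 0.0]
force: [1.0, -0.5, 0.4]
gripper_width: 0.0212
grip_force: 50.0
```

Request:
send_rows --steps "0.1 0 0 0.5 0;0.1 0 0 1 0;0.1 0 0 1 0;0.1 0 0 1 0"

```text
time: 11.82
tool_pos: [0.5341, 0.1259, 0.0994]
tool_rot: [0.147, 0.989, 0.0, 0.0]
force: [1.4, 0.0, 1.7]
gripper_width: 0.0208
grip_force: 50.0
```

Request:
send_rows --steps "0.1 0 0 0.5 0;0.1 0 0 1 0;0.1 0 0 1 0;0.1 0 0 1 0"

```text
time: 12.15
tool_pos: [0.5343, 0.1259, 0.0985]
tool_rot: [0.147, 0.989, 0.0, 0.0]
force: [2.1, -0.6, 2.6]
gripper_width: 0.0208
grip_force: 50.0
```

Request:
send_rows --steps "0.1 -0.8 0 0 0;0.1 -0.8 0 0.5 0;0.1 -0.8 0 1 0;0.1 -0.8 0 1 0"

```text
time: 12.48
tool_pos: [0.5348, 0.1257, 0.0975]
tool_rot: [0.147, 0.989, 0.0, 0.0]
force: [1.2, 0.1, 4.9]
gripper_width: 0.0209
grip_force: 50.0
```

Request:
send_rows --steps "0.1 0 0 0.5 0;0.1 0 0 1 0;0.1 0 0 1 0;0.1 0 0 1 0"

```text
time: 12.82
tool_pos: [0.535, 0.1257, 0.0971]
tool_rot: [0.147, 0.989, 0.0, 0.0]
force: [-0.0, -0.5, 6.6]
gripper_width: 0.0209
grip_force: 50.0
```

Request:
send_rows --steps "0.1 0 0 0.5 0;0.1 0 0 1 0;0.1 0 0 1 0;0.1 0 0 1 0"

```text
time: 13.15
tool_pos: [0.5352, 0.1257, 0.0965]
tool_rot: [0.147, 0.989, 0.0, 0.001]
force: [-0.2, -0.4, 9.1]
gripper_width: 0.0212
grip_force: 50.0
```

```bash
cat > gap.py <<'E'
from h import *
w=get_image("wrist");s=get_state();print(s["time"],s["tool_pos"].round(4),s["force"].round(1),R.from_quat(s["tool_rot"]).as_matrix()[:,2].round(4))
g=cv2.GaussianBlur(cv2.cvtColor(w,cv2.COLOR_RGB2GRAY),(0,0),.5)
print(g[194:230,321]);print(g[194:230,323])
E
python3 gap.py
```

```text
13.2 [0.5353 0.1256 0.0965] [ 0.7 -1.1  8.7] [ 1.6e-03  2.0e-04 -1.0e+00]
[197 196 193 192 191 188 174 154 143 140 140 139 139 137 128 115 110 110
 111 110 111 122 151 180 195 202 203 197 180 159 147 145 147 148 147 145]
[197 196 194 191 191 188 175 155 143 140 139 140 140 138 129 117 109 108
 109 109 111 121 150 179 195 202 203 195 176 155 145 145 145 144 142 142]
```

```bash
python3 - <<'E'
from h import *
c=get_calibration("wrist");s=get_state();Rt=R.from_quat(s["tool_rot"])
a=np.linspace(0,2*np.pi,120)
def top(P,r): return min(proj(c,P+np.array([r*np.cos(t),r*np.sin(t),0]))[1] for t in a)
for fz in(-.0028,-.006,-.010):
  # put cap axis so its foot edge is at row 216
  xs=np.linspace(-.01,.01,41);f=[top(s["tool_pos"]+Rt.apply([x,0,fz]),.014) for x in xs];x=np.interp(216,f[::1],xs) if f[0]<f[-1] else np.interp(-216,-np.array(f),xs)
  P=s["tool_pos"]+Rt.apply([x,0,fz])
  for h in(0,4,8,12): print(fz,round(x*1000,1),P.round(4),h,"washer row",round(top(P-[0,0,h/1000],.0145),1),"wheel row if washer 8 high",round(top(P-[0,0,h/1000+.008],.028),1))
E
```

```text
-0.0028 -2.0 [0.5372 0.1251 0.0993] 0 washer row 215.3 wheel row if washer 8 high 192.7
-0.0028 -2.0 [0.5372 0.1251 0.0993] 4 washer row 213.4 wheel row if washer 8 high 191.2
-0.0028 -2.0 [0.5372 0.1251 0.0993] 8 washer row 211.5 wheel row if washer 8 high 189.8
-0.0028 -2.0 [0.5372 0.1251 0.0993] 12 washer row 209.7 wheel row if washer 8 high 188.5
-0.006 -0.9 [0.5361 0.1254 0.1025] 0 washer row 215.3 wheel row if washer 8 high 192.3
-0.006 -0.9 [0.5361 0.1254 0.1025] 4 washer row 213.3 wheel row if washer 8 high 190.8
-0.006 -0.9 [0.5361 0.1254 0.1025] 8 washer row 211.4 wheel row if washer 8 high 189.4
-0.006 -0.9 [0.5361 0.1254 0.1025] 12 washer row 209.6 wheel row if washer 8 high 188.0
-0.01 0.5 [0.5348 0.1258 0.1065] 0 washer row 215.3 wheel row if washer 8 high 191.8
-0.01 0.5 [0.5348 0.1258 0.1065] 4 washer row 213.3 wheel row if washer 8 high 190.3
-0.01 0.5 [0.5348 0.1258 0.1065] 8 washer row 211.4 wheel row if washer 8 high 188.9
-0.01 0.5 [0.5348 0.1258 0.1065] 12 washer row 209.5 wheel row if washer 8 high 187.5
```

The visual gap puts the flange about 10–12 mm above the washer, so this is the teeth starting to bite. I'll press on in small steps and look for a plateau.

Request:
send_rows --steps "0.1 0 0 0.3 0;0.1 0 0 0.6 0;0.1 0 0 0.6 0;0.1 0 0 0.6 0"

```text
time: 13.53
tool_pos: [0.5354, 0.1257, 0.0962]
tool_rot: [0.147, 0.989, 0.0, 0.001]
force: [0.2, -1.1, 11.5]
gripper_width: 0.0208
grip_force: 50.1
```

Request:
send_rows --steps "0.1 0 0 0.3 0;0.1 0 0 0.6 0;0.1 0 0 0.6 0;0.1 0 0 0.6 0"

```text
time: 13.87
tool_pos: [0.5352, 0.1256, 0.095]
tool_rot: [0.147, 0.989, 0.0, 0.001]
force: [0.9, -1.0, 8.0]
gripper_width: 0.0207
grip_force: 50.0
```

It yielded and now slides with about 8–11 N of friction. Continuing.

Request:
send_rows --steps "0.1 0 0 0.3 0;0.1 0 0 0.6 0;0.1 0 0 0.8 0;0.1 0 0 0.8 0"

```text
time: 14.2
tool_pos: [0.5353, 0.1256, 0.0944]
tool_rot: [0.147, 0.989, 0.0, 0.001]
force: [0.3, -1.2, 9.1]
gripper_width: 0.0206
grip_force: 50.0
```

Request:
send_rows --steps "0.1 0 0 0.3 0;0.1 0 0 0.6 0;0.1 0 0 0.8 0;0.1 0 0 0.8 0"

```text
time: 14.53
tool_pos: [0.5352, 0.1256, 0.0936]
tool_rot: [0.147, 0.989, 0.0, 0.001]
force: [0.3, 0.7, 8.8]
gripper_width: 0.0211
grip_force: 50.0
```

```bash
python3 gap.py
```

```text
14.5833 [0.5353 0.1256 0.0936] [ 0.3 -1.1  8.5] [ 1.5e-03  1.0e-04 -1.0e+00]
[196 197 196 194 192 191 188 178 159 144 140 140 140 139 138 132 120 109
 109 111 112 123 152 180 196 203 203 198 180 158 147 146 147 147 147 145]
[196 196 196 194 191 191 189 180 161 145 141 140 140 140 140 135 122 110
 108 109 110 121 149 178 194 202 203 195 176 155 145 145 145 144 142 141]
```

Request:
send_rows --steps "0.1 0 0 0.4 0;0.1 0 0 0.8 0;0.1 0 0 1.2 0;0.1 0 0 1.5 0;0.1 0 0 1.5 0"

```text
time: 15.0
tool_pos: [0.5353, 0.1256, 0.0922]
tool_rot: [0.147, 0.989, 0.0, 0.001]
force: [-0.0, -1.3, 8.5]
gripper_width: 0.0209
grip_force: 50.0
```

Request:
send_rows --steps "0.1 0 0 0.4 0;0.1 0 0 0.8 0;0.1 0 0 1.2 0;0.1 0 0 1.2 0"

```text
time: 15.33
tool_pos: [0.5353, 0.1256, 0.091]
tool_rot: [0.147, 0.989, 0.0, 0.001]
force: [1.3, 0.0, 9.4]
gripper_width: 0.0206
grip_force: 50.0
```

Request:
send_rows --steps "0.1 0 0 0.4 0;0.1 0 0 0.8 0;0.1 0 0 0.8 0;0.1 0 0 0.8 0"

```text
time: 15.67
tool_pos: [0.5353, 0.1256, 0.0902]
tool_rot: [0.147, 0.989, 0.0, 0.001]
force: [0.5, 0.4, 8.8]
gripper_width: 0.0206
grip_force: 50.0
```

Request:
send_rows --steps "0.1 0 0 0.4 0;0.1 0 0 0.8 0;0.1 0 0 0.8 0;0.1 0 0 0.8 0"

```text
time: 16.0
tool_pos: [0.5353, 0.1256, 0.0895]
tool_rot: [0.147, 0.989, 0.0, 0.001]
force: [0.1, -0.8, 9.8]
gripper_width: 0.021
grip_force: 50.1
```

Request:
send_rows --steps "0.1 0 0 0.4 0;0.1 0 0 0.8 0;0.1 0 0 0.8 0;0.1 0 0 0.8 0"

```text
time: 16.33
tool_pos: [0.5353, 0.1256, 0.0887]
tool_rot: [0.147, 0.989, 0.0, 0.001]
force: [-0.5, -1.4, 9.3]
gripper_width: 0.0207
grip_force: 50.0
```

```bash
python3 gap.py
```

```text
16.3833 [0.5353 0.1256 0.0886] [-0.6 -1.2 10. ] [ 1.6e-03  1.0e-04 -1.0e+00]
[196 195 196 196 196 194 191 191 188 177 159 144 140 139 139 139 139 135
 125 113 111 122 151 180 195 202 203 197 180 159 147 145 147 148 147 146]
[196 195 196 196 196 194 191 190 189 182 165 147 141 140 140 139 140 136
 125 111 110 121 150 178 194 202 203 195 176 154 145 144 145 143 142 141]
```

Request:
send_rows --steps "0.1 0 0 0.4 0;0.1 0 0 0.8 0;0.1 0 0 1 0;0.1 0 0 1 0"

```text
time: 16.72
tool_pos: [0.5353, 0.1256, 0.0878]
tool_rot: [0.147, 0.989, 0.0, 0.001]
force: [0.1, -1.4, 10.7]
gripper_width: 0.0211
grip_force: 50.1
```

Request:
send_rows --steps "0.1 0 0 0.4 0;0.1 0 0 0.8 0;0.1 0 0 0.8 0;0.1 0 0 0.8 0"

```text
time: 17.05
tool_pos: [0.5353, 0.1256, 0.0869]
tool_rot: [0.147, 0.989, 0.0, 0.001]
force: [0.4, -0.8, 9.5]
gripper_width: 0.0209
grip_force: 50.1
```

Request:
send_rows --steps "0.1 0 0 0.4 0;0.1 0 0 0.8 0;0.1 0 0 0.8 0;0.1 0 0 0.8 0"

```text
time: 17.38
tool_pos: [0.5353, 0.1256, 0.0863]
tool_rot: [0.147, 0.989, 0.0, 0.001]
force: [0.6, 0.0, 11.2]
gripper_width: 0.0213
grip_force: 50.1
```

Request:
send_rows --steps "0.1 0 0 0.3 0;0.1 0 0 0.5 0;0.1 0 0 0.5 0;0.1 0 0 0.5 0"

```text
time: 17.72
tool_pos: [0.5353, 0.1256, 0.0861]
tool_rot: [0.147, 0.989, 0.0, 0.001]
force: [-0.6, -1.2, 12.8]
gripper_width: 0.0211
grip_force: 50.3
```

Request:
send_rows --steps "0.1 0 0 0.3 0;0.1 0 0 0.5 0;0.1 0 0 0.5 0;0.1 0 0 0.5 0"

```text
time: 18.05
tool_pos: [0.5353, 0.1256, 0.0857]
tool_rot: [0.147, 0.989, 0.0, 0.001]
force: [0.4, -0.8, 13.3]
gripper_width: 0.0209
grip_force: 50.4
```

```bash
python3 gap.py; python3 gap.py
```

```text
18.1 [0.5354 0.1256 0.0857] [-0.6 -1.4 13.5] [ 2.1e-03  1.0e-04 -1.0e+00]
[195 195 196 196 196 196 194 191 190 189 181 164 147 140 139 140 140 139
 134 123 112 122 152 180 196 203 203 197 180 158 147 146 147 148 147 145]
[195 196 195 195 196 195 194 191 190 189 183 166 148 141 139 140 139 139
 136 123 111 121 150 178 194 202 202 195 175 153 145 145 145 144 142 141]
18.15 [0.5354 0.1256 0.0857] [-0.4 -1.3 13.8] [ 2.1e-03  1.0e-04 -1.0e+00]
[195 196 195 196 196 196 194 191 191 189 182 164 147 140 139 139 138 139
 134 122 112 122 152 180 195 202 203 197 180 158 147 146 147 148 146 145]
[195 195 195 196 196 196 195 192 190 189 183 166 148 141 140 140 139 139
 135 123 112 120 150 179 194 202 202 195 175 153 145 144 145 144 142 141]
```

The force now climbs at about 4 N/mm, so the flange is on the spring washer. One or two more small steps should reach the firm stop.

Request:
send_rows --steps "0.1 0 0 0.2 0;0.1 0 0 0.4 0;0.1 0 0 0.4 0;0.1 0 0 0.4 0"

```text
time: 18.48
tool_pos: [0.5354, 0.1256, 0.0856]
tool_rot: [0.147, 0.989, 0.0, 0.001]
force: [-0.7, -1.2, 15.2]
gripper_width: 0.0206
grip_force: 50.5
```

Request:
send_rows --steps "0.1 0 0 0.2 0;0.1 0 0 0.3 0;0.1 0 0 0.3 0;0.1 0 0 0.3 0"

```text
time: 18.82
tool_pos: [0.5354, 0.1256, 0.0854]
tool_rot: [0.147, 0.989, 0.0, 0.001]
force: [-1.3, -0.8, 15.0]
gripper_width: 0.0211
grip_force: 50.7
```

Request:
send_rows --steps "0.1 0 0 0.2 0;0.1 0 0 0.4 0;0.1 0 0 0.4 0;0.1 0 0 0.4 0"

```text
time: 19.15
tool_pos: [0.5354, 0.1256, 0.0852]
tool_rot: [0.147, 0.989, 0.0, 0.001]
force: [-1.1, -0.7, 15.5]
gripper_width: 0.0207
grip_force: 50.8
```

Request:
send_rows --steps "0.1 0 0 0.2 0;0.1 0 0 0.4 0;0.1 0 0 0.4 0;0.1 0 0 0.4 0"

```text
time: 19.48
tool_pos: [0.5354, 0.1256, 0.0851]
tool_rot: [0.147, 0.989, 0.0, 0.001]
force: [-1.6, -0.7, 17.6]
gripper_width: 0.0208
grip_force: 51.0
```

It has come up firm: a 0.4 mm command gave only about 0.1 mm of travel and +2 N. I'll take off the load, open and withdraw straight up.

Request:
send_rows --steps "0.1 0 0 -0.8 0;0.1 0 0 -1.6 0;0.1 0 0 -1.6 0;0.3 0 0 -1.6 0;0.45 0 0 -1.6 0;0.45 0 0 -1.6 0;0.45 0 0 -1.6 0;0.45 0 0 -1.6 0"

```text
time: 20.15
tool_pos: [0.5336, 0.1255, 0.0831]
tool_rot: [0.147, 0.989, -0.0, -0.001]
force: [-0.3, -0.4, -0.4]
gripper_width: 0.0417
grip_force: 0.0
```

Request:
send_rows --steps "0.45 0 0 -5 0;0.45 0 0 -20 0;0.45 0 0 -50 0;0.45 0 0 -80 0;0.45 0 0 -100 0;0.45 0 0 -100 0;0.45 0 0 -100 0"

```text
time: 20.73
tool_pos: [0.5352, 0.1257, 0.1848]
tool_rot: [0.147, 0.989, 0.0, 0.001]
force: [0.2, 1.8, -1.4]
gripper_width: 0.0421
grip_force: 0.0
```

```bash
python3 - <<'E'
from h import *
from scipy.optimize import least_squares
w=get_image("wrist");save("w9",w);c=get_calibration("wrist");s=get_state();print(s["tool_pos"],s["force"].round(1),s["gripper_width"])
for q in("cap_mid","wheel"): print(q,[(np.round(d["extent"],1).tolist(),round(d["confidence"],2)) for d in look_for("wrist",q)][:3])
for z in(.092,.097): print(z,cap_ext(c,[.5355,.1255,z]).round(1))
E
```

```text
[0.53416788 0.12552264 0.18340918] [-0.7 -0.9 -0.4] 0.042387003900858165
cap_mid [([310.0, 183.3, 337.1, 216.9], 0.66)]
wheel [([294.6, 163.2, 351.8, 218.7], 0.77)]
0.092 [308.1 183.4 337.  217. ]
0.097 [307.9 184.6 337.3 218.9]
```

The camera finds the cap where it was seated, at the predicted extent and still upright, and the arm is clear. Handing in.

```bash
python3 -c "
from workcell import arm
print(arm.close_job())"
```

```text
the job is handed in; nothing more can be done
None
```

The cap is on the bare axle, pressed down to the firm stop (wrist force peaked at 17.6 N, of which I estimate about 9 N was on the washer), then released with the arm withdrawn; the job is handed in, and no verdict was returned.

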